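Tip the walnuts out of their shelf bin into the bowl

ROBOT

A 6-joint arm with a two-finger parallel gripper is mounted at the origin on a cart in front of the work surface, level with it; the furniture and walls round the work are solid. World frame = base frame: x ahead of the robot, y to its left, z up, the work surface at z = 0. Lengths are in m, angles in rad, forces in N, time in s.
With the tool pointing down it reaches from about 0.25 to 0.725 m from the base axis. Payload 4 kg.
Tool frame: the origin (TCP) lies midway between the tips of the shut fingers; the grasp point (between the pads) lies 19 mm behind it; z points along the fingers, y is the line along which they close (so a half turn about z gives the same grasp; the last joint's range is limited). The gripper opens to 85 mm and grips with 20 to 120 N. Pads are 22 mm wide; open, the fingers measure 114 mm over their backs; the gripper's body (76 mm by 85 mm) begins 54 mm behind the grasp point. The pads swing forward as they close: fully open they stand 13 mm farther back than shut.
Start: joints at [-1.336, 0.241, 0.005, 1.335, 0, 1.571], TCP at [0.116, -0.486, 0.231] pointing down, gripper open.
Joint ranges: [-2.72, 2.72], [-1.05, 1.87], [-1.09, 1.28], [-1.99, 2.15], [-1.42, 1.44], [-3.14, 3.14]. Speed limits (rad/s): [2.79, 2.79, 3.14, 3.14, 3.14, 3.14].

INTERFACE

Orientations are given as a unit quaternion [x, y, z, w].
In Python, from workcell import get_obs, camera, camera_params, ctrl gives the robot as it stands.
- The arm moves only by the tool carry_out, never from a script. Its argument "plan" is a list of rows, each a list of 7 numbers: the opening, from 0 (shut) to 1 (fully open), then the shift along the world's x, y, z in cm, then the turn, a rotation vector about the world's x, y, z in rad. A call has 1 to 5 rows; each row shifts and turns the commanded pose from where the row before left it; what a row does not reach is not made up. A row lasts 1/12 s, in which the tool goes at most 41.7 mm and 7.16 degrees, less where a joint would pass 70% of its speed; a pose out of reach is approached as far as the arm can. A call with a gripper value outside its range is refused whole. The fingers move at their own pace and stop on an object; "newtons" is the grip in N (left out, the last holds). Time passes only in rows, so rows that do not move let the fingers close. It gives the time, the measured TCP pose, the force, the opening and the grip force at its end, in the units of the state.
- get_obs(): the state, without advancing time (a new reading comes with each control period).
- camera(name): name is "scene" or "top" or "wrist"; returns the picture (480x640x3 uint8, red, green, blue); there is no depth.
- camera_params(name): a dict with "fx", "fy", "cx", "cy" (pixels), "R" (3x3) and "t" (3): a world point X has camera coordinates R X + t. Camera axes: x right, y down, z forward; pixel columns grow to the right and rows downward; lengths in m; the calibration is good to about 2 mm. The wrist camera is an equidistant fisheye: a pixel r from the principal point sees the ray r / f radians off the axis. A picture is of the moment at which its call begins: read the wrist's pose just before it. camera_params takes no time and is no camera call; for the wrist camera it gives the pose at the moment of the call.
- ctrl.close_job(): hands the job in; it is judged then, once.
The state is a dict: "time": time; "joints": joint angles; "qvel": joint speeds; "joint_torque": joint torques, N m; "eef_pos": TCP position; "tool_rot": TCP orientation; "contact_force": force on the tool from outside, world axes, zero at the start; "ft_torque": the same for the moment, N m; "grip_width": opening from 0.0 (shut) to 1.0 (fully open); "grip_force": force on a finger pad.
Only numpy, scipy, OpenCV 4.12 (cv2) and the standard library are available. Lean on these libraries where they do the work, as an engineer would, in place of code of your own. Each camera call takes 0.05 s, during which the arm holds its last target. There are 200 camera calls.

TASK

Get all the walnuts into the bowl: set the bowl on the worktop below the spout of the bin that holds them, draw that bin out to its stop and, without taking it off its shelf, press its front down so that it tips as far as the board above allows and the walnuts roll out over the spout into the bowl. Then slide the bin fully home again, leaving the bowl upright on the worktop with all five walnuts in it. Do not force the bin against its stops, and leave the empty bin, the jar on the rack, the pepper mill and the mug where they are.

Things in the scene. Friction and masses are not known exactly. Their poses are not given: they have to be found in the camera images.
- rack: Fixed wooden rack, 216 wide (y), 161 deep, 236 high, two open cubbies side by side (centres y = +51 and -51 mm, each 90 wide). Origin: on the worktop, below the middle of the shelf's front face; +x into the rack, away from the robot; z up. Shelf top z = 104 mm, back panel's inner face x = 151. In front of and below the shelf (clear height 90) there is room for the bowl.
- rack_rail (a point): Middle of the upper front edge of the retaining rail (8 thick) along the shelf's front: rack x = 0, z = 111.5 mm. A drawn-out bin tips about this edge.
- rack_board (a point): Middle of the front edge of the board above the cubbies (14 thick, resting on pegs, rack x = 36 mm): its underside lies at this point's height or up to 5 mm above (adjustable, not measured). It stops a bin's back edge: drawn fully out, a bin tips 28 to 33 degrees until it meets the board; left inside, less than 19, too little to empty it.
- walnut_bin: White stoneware bin with the five walnuts, in either cubby, home or up to 13 mm out. 190 long (x), 84 wide, open on top; 0.35 to 0.53 kg, heavy at the back. Origin: middle of its length and width, underside of its feet; +x to the rack's back, spout end x = -95 mm, back wall x = +95, upper edge z = 63, inside floor z = 12. Fully home its origin is at rack x = 56, z = 104, y = +-51.
- walnut_bin_bar (a point): Middle of the axis of a steel bar, 10 thick, 75 long along y, on two ears above the spout (bin x = -72, z = 76 mm): to draw, press or push the bin by. Open in front; behind it 45 mm free up to the board; walnut tops at least 25 mm below its underside. Pressed down with 2 to 7 N when the bin is fully out it tips, moving down 40 to 50 mm and 23 to 27 mm outwards; let go, it swings back.
- walnut_bin_lip (a point): Middle of the spout's lip (bin x = -95, z = 28 mm), at the upper end of a 20 degree ramp that rises from the floor at x = -50 and keeps the walnuts in while the bin is level. Drawn out and tipped, the lip is about 90 mm in front of the shelf and 78 to 86 above the worktop; tipped slowly, the walnuts drop 0 to 50 mm in front of it.
- walnut_bin_stop (a point): Front lower edge of a stop strip under the walnut bin (bin x = +6, z = 0). It catches behind the rail (rack x = 8 mm) when the bin is drawn fully out, 40 to 54 mm from its start; the bin then stays there level. It slides with 1 to 2 N.
- spare_bin: An equal but empty bin in the other cubby, to be left alone. Origin and axes as those of the walnut bin.
- bowl: White china bowl with a green band, 114 across the rim, foot 70 across, 52 high, wall 4 to 8 mm thick, flaring out from the foot to the rim, weight 170 g, loose on the worktop to the left of the rack. Origin: centre of its underside, z up.
- jar: Small lidded glass jar, 65 across, 87 high, standing loose on top of the rack's board. Origin: centre of its underside. Bystander.
- mill: Dark wooden pepper mill, 58 across, 170 high, loose on the worktop left of the rack. Origin: centre of its underside. Bystander.
- mug: Blue mug, 82 across, 117 with its handle, 91 high, loose on the worktop behind the bowl. Origin: centre of the underside of its bounding box (handle included). Bystander.
- walnut1: Walnut in its shell, 35 long and 29 thick, 13 g, rolls easily; lies in the walnut bin. Origin: its middle.
- walnut2: Walnut in its shell, 35 long and 29 thick, 13 g, rolls easily; lies in the walnut bin. Origin: its middle.
- walnut3: Walnut in its shell, 35 long and 29 thick, 13 g, rolls easily; lies in the walnut bin. Origin: its middle.
- walnut4: Walnut in its shell, 35 long and 29 thick, 13 g, rolls easily; lies in the walnut bin. Origin: its middle.
- walnut5: Walnut in its shell, 35 long and 29 thick, 13 g, rolls easily; lies in the walnut bin. Origin: its middle.
Mind the look-alikes: they are no part of the job. Leave any orange look-alike of the walnut2 alone.

How it is judged:
On the way:
1. the walnut bin, still resting on the shelf of its cubby, is tipped spout down by more than 17 degrees (angle between walnut_bin's own z axis and vertical above 0.3 rad and x of walnut_bin in the frame of rack above -0.03 m and z of walnut_bin_lip in the frame of rack below 0.118 m), for 0.2 s.
At the end, for the whole second after the job is handed in: All five walnuts rest in the bowl (middles within 50 mm of its axis, 5 to 60 mm above its underside); the bowl stands upright (7 degrees) on the worktop; the walnut bin is back in its cubby, level (3 degrees), its origin at least 47 mm behind the shelf's front (within 9 mm of home), at rest (horizontal distance between each of walnut1, walnut2, walnut3, walnut4, walnut5 and bowl below 0.05 m and z of walnut1 in the frame of bowl between 0.005 and 0.06 m and linear speed of each of walnut1, walnut2, walnut3, walnut4, walnut5 below 0.03 m/s and z of walnut2 in the frame of bowl between 0.005 and 0.06 m and z of walnut3 in the frame of bowl between 0.005 and 0.06 m and z of walnut4 in the frame of bowl between 0.005 and 0.06 m and z of walnut5 in the frame of bowl between 0.005 and 0.06 m and angle between bowl's own z axis and vertical below 0.12 rad and height (world z) of bowl below 0.006 m and linear speed of each of bowl, walnut_bin below 0.02 m/s and x of walnut_bin in the frame of rack above 0.047 m and angle between walnut_bin's own z axis and vertical below 0.05 rad); the robot touches nothing.
It fails at once if the walnut bin is taken out of the rack (drawn more than 30 mm past its stop) (x of walnut_bin in the frame of rack below -0.028 m).
It fails at once if a bin is forced: the robot presses or pulls on the walnut bin with more than 80 N (contact force between any of the arm, the fingers and walnut_bin above 80 N).
It fails at once if the empty spare bin is shifted by more than 15 mm (distance of spare_bin from where it was at the start of the episode above 0.015 m).
It fails at once if the jar on the rack, the pepper mill or the mug is moved by more than 25 mm (distance of any of jar, mill, mug from where it was at the start of the episode above 0.025 m).
It also fails if it takes over 64 s, if anything falls off the work surface, if the arm or the gripper's body presses on something with over 40 N, if the wrist force passes 120 N, or if a joint passes its speed limit or range.

## Working session

There is one attempt and no reset: what is moved stays moved. The work goes in short steps, Python scripts to look and compute and a tool call to move; the robot and the scene stay as the last step left them, time stands still between calls to the robot, and variables do not carry over. Pictures are saved under pics/ and viewed, at most 10 in all, crops included, and the job is handed in when it is done.

Besides the shell and the picture viewer there is one more tool, called after "Emit:" by a JSON object that holds its "op" and its "data". carry_out: Moves the arm, as the interface text tells. Its arguments: {"type":"object","properties":{"plan":{"type":"array","items":{"type":"array","items":{"type":"number"}}},"newtons":{"type":"number"}},"required":["plan"]}

```bash
mkdir -p pics
python3 - <<'E'
from workcell import *
import cv2
for n in("scene","top"):
    cv2.imwrite(f"pics/{n}0.png",camera(n)[:,:,::-1]); p=camera_params(n); print(n,p)
print(get_obs())
E
```

```text
scene {'fx': 480.2909055252139, 'fy': 480.2909055252139, 'cx': 324.86318686132086, 'cy': 233.19188933165543, 'R': array([[ 8.84703886e-01, -4.66153444e-01, -1.72617690e-07],
       [-2.37766092e-01, -4.51251491e-01, -8.60139162e-01],
       [ 4.00956755e-01,  7.60968500e-01, -5.10059430e-01]]), 't': array([-0.52818225,  0.26051366,  0.73649794])}
top {'fx': 579.9767672905479, 'fy': 579.9767672905479, 'cx': 318.16512196476594, 'cy': 237.08415847413957, 'R': array([[-0.00302505, -0.99993808, -0.01070902],
       [-0.98776594,  0.00465759, -0.15587418],
       [ 0.15591441,  0.01010648, -0.98771887]]), 't': array([-0.02307178,  0.61631575,  1.10011265])}
{'time': 0.1, 'joints': array([-1.33603310e+00,  2.41288375e-01,  3.90689669e-03,  1.33522542e+00,
       -1.14856233e-05,  1.57076913e+00]), 'qvel': array([ 0.00024812, -0.00144802,  0.00332534, -0.00082633, -0.00035354,
        0.00184866]), 'joint_torque': array([ 3.15969291e-04, -3.73138261e+01,  2.53010023e+01,  1.08316244e-02,
       -5.19547677e-05,  3.24597842e-06]), 'eef_pos': array([ 0.11617455, -0.48574861,  0.2305449 ]), 'tool_rot': array([ 9.93116685e-01,  1.17125701e-01, -1.11711314e-04, -8.98386811e-04]), 'contact_force': array([ 0.26450059,  0.51960384, -1.23394028]), 'ft_torque': array([0.0220575 , 0.0086589 , 0.00923757]), 'grip_force': 0.0, 'grip_width': 0.9996061505647789}
```

View pics/scene0.png

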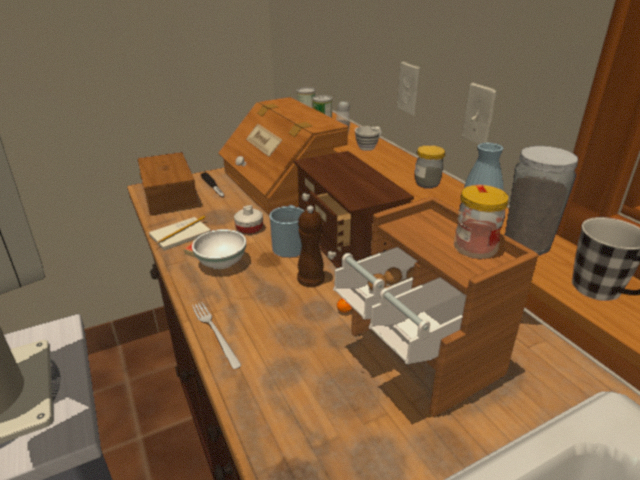

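View pics/top0.png

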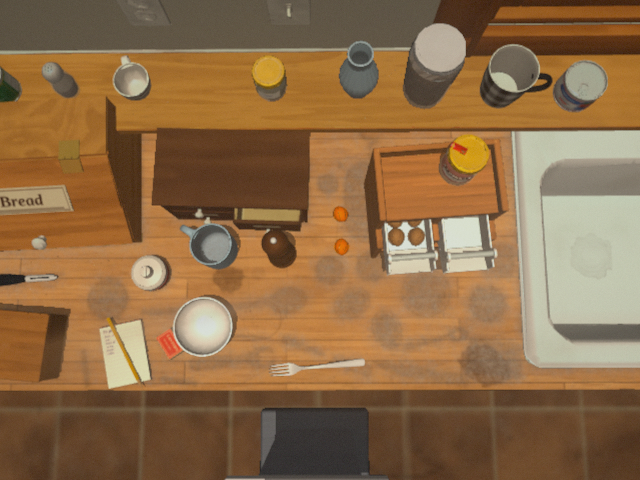

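The walnut bin is in the left cubby (top view: walnuts at about 397,236 and 416,236; its bar runs from about 388,258 to 438,254). The bowl is at 203,326, the mug at 210,245, the mill at 280,248, and orange look-alikes at 340,213 and 342,247. I'll zoom in to measure.

```bash
python3 - <<'E'
import cv2,numpy as np
a=cv2.imread("pics/scene0.png")[180:420,325:545]; b=cv2.imread("pics/top0.png")[125:285,360:520]
A=cv2.resize(a,(400,436),interpolation=cv2.INTER_CUBIC)
B=cv2.resize(b,(400,400),interpolation=cv2.INTER_CUBIC)
c=np.zeros((436,800,3),np.uint8);c[:,:400]=A;c[:400,400:]=B
cv2.imwrite("pics/crop0.png",c)
E
cat > h.py <<'E'
import numpy as np,cv2
from workcell import *
def ray(n,u,v,p=None):
    p=p or camera_params(n); d=p["R"].T@np.array([(u-p["cx"])/p["fx"],(v-p["cy"])/p["fy"],1]); return -p["R"].T@p["t"],d
def onz(n,u,v,z):
    o,d=ray(n,u,v); return o+d*(z-o[2])/d[2]
def tri(uv1,uv2):
    o1,d1=ray("scene",*uv1);o2,d2=ray("top",*uv2)
    s=np.linalg.lstsq(np.c_[d1,-d2],o2-o1,rcond=None)[0]
    a=o1+s[0]*d1;b=o2+s[1]*d2; return (a+b)/2,np.linalg.norm(a-b)
def proj(n,X):
    p=camera_params(n);c=p["R"]@np.asarray(X)+p["t"];return np.array([p["fx"]*c[0]/c[2]+p["cx"],p["fy"]*c[1]/c[2]+p["cy"]])
E
```

```text
(no output)
```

View pics/crop0.png

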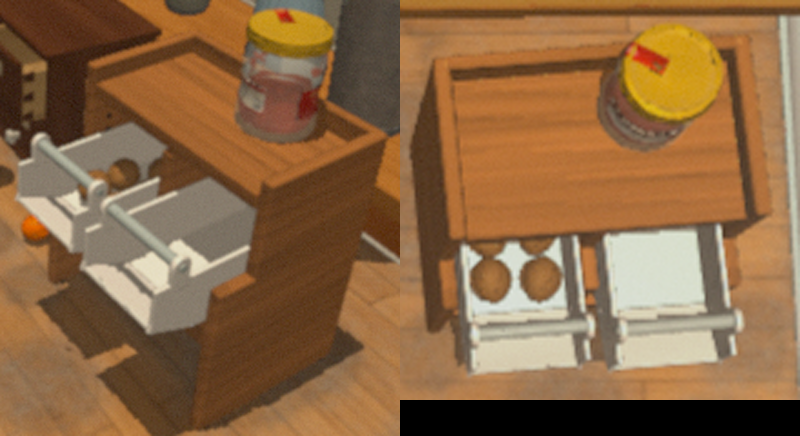

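Run:
```python
from h import *
S=lambda u,v:(325+u/1.8182,180+v/1.8167); T=lambda u,v:(360+(u-400)/2.5,125+v/2.5)
for n,s,t in[("wbarL",(40,141),(470,332)),("wbarR",(98,188),(588,326)),("sbarL",(108,204),(623,329)),("sbarR",(182,265),(738,321)),("rackTopFR",(384,133),(748,40)),("rackTopFL?",(88,66),(436,60)),("rackBackL",(195,40),(436,60)),("rtopfrontR",(262,188),(768,215))]:
    print(n,*[x.round(4) for x in tri(S(*s),T(*t))])
print("bottom FR",onz("scene",*S(195,430),0).round(3))
im=cv2.imread("pics/top0.png");hsv=cv2.cvtColor(im,cv2.COLOR_BGR2HSV)
m=((hsv[...,1]<60)&(hsv[...,2]>120)).astype(np.uint8)
c=cv2.findContours(m[280:370,160:245].copy(),cv2.RETR_EXTERNAL,cv2.CHAIN_APPROX_NONE)[0]
c=max(c,key=cv2.contourArea)+np.array([160,280]); e=cv2.fitEllipse(c);print(e,onz("top",*e[0],.052))
for dx in(-e[1][0]/2,e[1][0]/2):print(onz("top",e[0][0]+dx,e[0][1],.052))
im=cv2.imread("pics/scene0.png");m=((cv2.cvtColor(im,cv2.COLOR_BGR2HSV)[...,1]<50)).astype(np.uint8)
print("scene bowl centre by projection",[proj("scene",list(onz("top",*e[0],.052)+np.array([a,b,0]))).round() for a,b in((.057,0),(-.057,0),(0,.057),(0,-.057))])
for n,uv,z in(("mill",(278,240),.17),("mug",(212,243),.091),("or1",(340,213),.015),("or2",(342,247),.015)):print(n,onz("top",*uv,z).round(3))
```

```text
wbarL [ 0.5583 -0.1479  0.1815] 0.0002
wbarR [ 0.5628 -0.23    0.1833] 0.0022
sbarL [ 0.5589 -0.2529  0.1848] 0.0013
sbarR [ 0.5656 -0.3336  0.1832] 0.0016
rackTopFR [ 0.7493 -0.3336  0.2385] 0.0014
rackTopFL? [ 0.693  -0.1031  0.2172] 0.1033
rackBackL [ 0.7402 -0.1238  0.2254] 0.0002
rtopfrontR [ 0.6274 -0.3401  0.2342] 0.0045
bottom FR [ 0.597 -0.343  0.   ]
((202.50318908691406, 326.3316650390625), (57.819305419921875, 59.76354217529297), 39.159698486328125) [0.44224256 0.19834368 0.052     ]
[0.44241417 0.25430749 0.052     ]
[0.44207114 0.14243902 0.052     ]
scene bowl centre by projection [array([244., 237.]), array([193., 250.]), array([211., 231.]), array([227., 256.])]
mill [0.592 0.044 0.17 ]
mug [0.599 0.176 0.091]
or1 [ 0.671 -0.07   0.015]
or2 [ 0.601 -0.073  0.015]
```

Emit:
{"op": "carry_out", "data": {"plan": [[0.8,1.37,3.41,-0.3,0,0,0.0696],[0.8,1.37,3.41,-0.3,0,0,0.0696],[0.8,1.37,3.41,-0.3,0,0,0.0696],[0.8,1.37,3.41,-0.3,0,0,0.0696],[0.8,1.37,3.41,-0.3,0,0,0.0696]]}}

```text
time: 0.52
eef_pos: [0.1848, -0.3139, 0.2157]
tool_rot: [0.957, 0.288, -0.0, -0.0]
contact_force: [1.8, -0.3, 0.1]
grip_width: 0.799
grip_force: 0.0
```

Emit:
{"op": "carry_out", "data": {"plan": [[0.8,1.37,3.41,-0.3,0,0,0.0696],[0.8,1.37,3.41,-0.3,0,0,0.0696],[0.8,1.37,3.41,-0.3,0,0,0.0696],[0.8,1.37,3.41,-0.3,0,0,0.0696],[0.8,1.37,3.41,-0.3,0,0,0.0696]]}}

```text
time: 0.93
eef_pos: [0.2532, -0.1436, 0.2011]
tool_rot: [0.893, 0.45, 0.0, 0.0]
contact_force: [1.9, -0.8, -0.1]
grip_width: 0.795
grip_force: 0.0
```

Emit:
{"op": "carry_out", "data": {"plan": [[0.8,1.37,3.41,-0.5,0,0,0.0696],[0.8,1.37,3.41,-0.5,0,0,0.0696],[0.8,1.37,3.41,-0.5,0,0,0.0696],[0.8,1.37,3.41,-0.5,0,0,0.0696],[0.8,1.37,3.41,-0.5,0,0,0.0696]]}}

```text
time: 1.35
eef_pos: [0.3218, 0.0271, 0.1761]
tool_rot: [0.801, 0.598, 0.0, 0.0]
contact_force: [0.5, 0.2, 0.7]
grip_width: 0.798
grip_force: 0.0
```

Emit:
{"op": "carry_out", "data": {"plan": [[0.8,1.37,3.41,-0.5,0,0,0.0696],[0.8,1.37,3.41,-0.5,0,0,0.0696],[0.8,1.37,3.41,-0.5,0,0,0.0696],[0.8,1.37,3.41,-0.5,0,0,0.0696],[0.8,1.37,3.41,-0.5,0,0,0.0696]]}}

```text
time: 1.77
eef_pos: [0.3902, 0.1976, 0.1507]
tool_rot: [0.685, 0.728, -0.0, -0.0]
contact_force: [1.0, -1.3, 0.3]
grip_width: 0.801
grip_force: 0.0
```

Emit:
{"op": "carry_out", "data": {"plan": [[0.7,-0.1,-0.2,-4,0,0,0],[0.7,0,0,-4,0,0,0],[0.7,0,0,-2.5,0,0,0],[0.7,0,0,-1.6,0,0,0],[0.7,0,0,0,0,0,0]], "newtons": 30}}

```text
time: 2.18
eef_pos: [0.3857, 0.1921, 0.0266]
tool_rot: [0.687, 0.727, -0.004, -0.002]
contact_force: [0.2, 0.1, 0.8]
grip_width: 0.698
grip_force: 0.0
```

Emit:
{"op": "carry_out", "data": {"plan": [[0.3,0,0,0,0,0,0],[0,0,0,0,0,0,0],[0,0,0,0,0,0,0],[0,0,0,0,0,0,0],[0,0,0,0,0,0,0]]}}

```text
time: 2.6
eef_pos: [0.3916, 0.1955, 0.0327]
tool_rot: [0.687, 0.727, 0.003, 0.0]
contact_force: [-0.9, 1.6, 5.9]
grip_width: 0.175
grip_force: 26.6
```

Emit:
{"op": "carry_out", "data": {"plan": [[0,0,0,0,0,0,0],[0,0,0,0,0,0,0]]}}

```text
time: 2.77
eef_pos: [0.3916, 0.1955, 0.0327]
tool_rot: [0.687, 0.727, 0.003, 0.0]
contact_force: [-0.8, 1.3, 7.4]
grip_width: 0.177
grip_force: 26.6
```

Emit:
{"op": "carry_out", "data": {"plan": [[0,0,0,0.5,0,0,0],[0,0,0,1,0,0,0],[0,0,0,1.5,0,0,0],[0,0,0,1,0,0,0],[0,0,0,0,0,0,0]]}}

```text
time: 3.18
eef_pos: [0.3907, 0.1943, 0.0727]
tool_rot: [0.687, 0.727, 0.002, 0.001]
contact_force: [0.3, -0.6, -2.7]
grip_width: 0.113
grip_force: 28.6
```

Run:
```python
from h import *
a=camera("scene")[180:300,150:310,::-1];b=camera("top")[260:380,150:310,::-1]
cv2.imwrite("pics/g1.png",cv2.resize(np.hstack([a,b]),(800,300)))
```

```text
(no output)
```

View pics/g1.png

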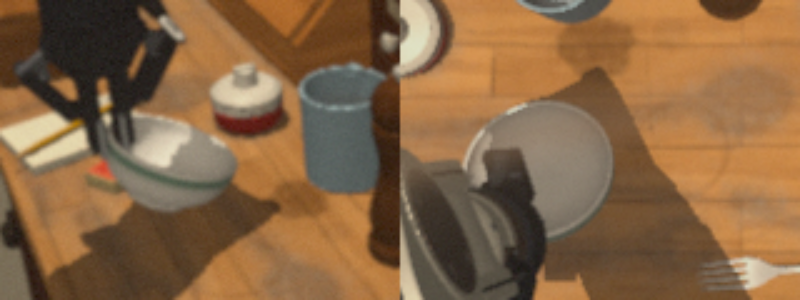

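The bowl is held by its near rim and clear of the worktop, tilted by about 20° with the far side down. I'll carry it over.

Emit:
{"op": "carry_out", "data": {"plan": [[0,0.19,-1,1,0,0,0],[0,0.19,-2,1,0,0,0],[0,0.19,-2.8,0,0,0,0],[0,0.19,-2.8,0,0,0,0],[0,0.19,-2.8,0,0,0,0]]}}

```text
time: 3.7
eef_pos: [0.3979, 0.0785, 0.0896]
tool_rot: [0.687, 0.727, -0.001, -0.0]
contact_force: [0.8, -1.2, -2.3]
grip_width: 0.113
grip_force: 28.8
```

Emit:
{"op": "carry_out", "data": {"plan": [[0,0.19,-2.8,0,0,0,0],[0,0.19,-2.8,0,0,0,0],[0,0.19,-2.8,0,0,0,0],[0,0.19,-2.8,0,0,0,0],[0,0.19,-2.8,0,0,0,0]]}}

```text
time: 4.12
eef_pos: [0.4072, -0.0616, 0.0894]
tool_rot: [0.687, 0.727, -0.001, -0.001]
contact_force: [-0.4, 0.7, -1.3]
grip_width: 0.11
grip_force: 28.8
```

Emit:
{"op": "carry_out", "data": {"plan": [[0,0.19,-2.8,0,0,0,0],[0,0.19,-2.8,0,0,0,0],[0,0.19,-2.8,0,0,0,0],[0,0.19,-2,0,0,0,0],[0,0.19,-1,0,0,0,0]]}}

```text
time: 4.53
eef_pos: [0.4171, -0.1764, 0.0894]
tool_rot: [0.688, 0.726, -0.001, -0.001]
contact_force: [1.0, -0.3, -2.1]
grip_width: 0.115
grip_force: 28.8
```

Emit:
{"op": "carry_out", "data": {"plan": [[0,0,-0.4,-1,0,0,0],[0,0,0,-1.0,0,0,0],[0,0,0,-0.8,0,0,0],[0,0,0,0,0,0,0]]}}

```text
time: 4.87
eef_pos: [0.4162, -0.1768, 0.0602]
tool_rot: [0.687, 0.727, -0.0, -0.002]
contact_force: [0.4, -0.6, 0.7]
grip_width: 0.113
grip_force: 30.8
```

Emit:
{"op": "carry_out", "data": {"plan": [[0,0,-1,0.8,0,0,0],[0,0,-1,0,0,0,0],[0,0,0,-0.8,0,0,0],[0,0,0,-0.8,0,0,0],[0,0,0,0,0,0,0]]}}

```text
time: 5.28
eef_pos: [0.4165, -0.1985, 0.0538]
tool_rot: [0.687, 0.726, -0.001, -0.001]
contact_force: [-3.2, -1.0, 9.3]
grip_width: 0.115
grip_force: 42.5
```

Emit:
{"op": "carry_out", "data": {"plan": [[0,0,0,-0.8,0,0,0],[0,0,0,-0.6,0,0,0],[0,0,0,0,0,0,0]]}}

```text
time: 5.53
eef_pos: [0.4123, -0.1986, 0.0413]
tool_rot: [0.688, 0.726, -0.004, -0.003]
contact_force: [-20.2, -0.2, 31.3]
grip_width: 0.114
grip_force: 87.1
```

Emit:
{"op": "carry_out", "data": {"plan": [[0.2,0,0,0.3,0,0,0],[0.35,0,0,0,0,0,0],[0.5,0,0,0,0,0,0],[0.6,0,0,0,0,0,0],[0.6,0,0,0,0,0,0]]}}

```text
time: 5.95
eef_pos: [0.418, -0.1982, 0.0429]
tool_rot: [0.687, 0.727, 0.0, -0.0]
contact_force: [-1.0, 0.4, -0.2]
grip_width: 0.6
grip_force: 0.0
```

Emit:
{"op": "carry_out", "data": {"plan": [[0.6,0,0,2,0,0,0],[0.6,0,0,3,0,0,0],[0.6,-1,0,4,0,0,0],[0.6,-4,0,1,0,0,0],[0.6,-4,0,0,0,0,0]]}}

```text
time: 6.37
eef_pos: [0.3309, -0.2, 0.1466]
tool_rot: [0.686, 0.727, 0.001, 0.004]
contact_force: [-0.9, -0.8, 0.3]
grip_width: 0.597
grip_force: 0.0
```

Emit:
{"op": "carry_out", "data": {"plan": [[0.6,-4,0,2,0,0,0],[0.6,-1,0,4,0,0,0],[0.6,0,0,0,0,0,0]]}}

```text
time: 6.62
eef_pos: [0.2793, -0.1986, 0.2058]
tool_rot: [0.688, 0.726, 0.0, 0.002]
contact_force: [1.2, -1.0, 1.2]
grip_width: 0.598
grip_force: 0.0
```

Run:
```python
from h import *
print(get_obs()["eef_pos"])
im=np.ascontiguousarray(camera("top")[:,:,::-1]);sc=camera("scene")[:,:,::-1];hsv=cv2.cvtColor(im,cv2.COLOR_BGR2HSV)
u,v=proj("top",[.4705,-.194,.052]);print(u,v)
cv2.imwrite("pics/full1.png",np.hstack([cv2.resize(im[130:400,300:540],(400,450)),cv2.resize(sc[170:440,290:530],(400,450))]))
m=((hsv[...,1]<60)&(hsv[...,2]>100)).astype(np.uint8);m[:274]=0;m[:,:350]=0;m[:,510:]=0
c=max(cv2.findContours(m,cv2.RETR_EXTERNAL,cv2.CHAIN_APPROX_NONE)[0],key=cv2.contourArea);e=cv2.fitEllipse(c);print(e,onz("top",*e[0],.052))
```

```text
[ 0.27928982 -0.19863215  0.20583975]
405.63477210417574 310.89861258044374
((409.884033203125, 316.944580078125), (58.33183670043945, 59.793365478515625), 117.35112762451172) [ 0.45890438 -0.2018738   0.052     ]
```

View pics/full1.png

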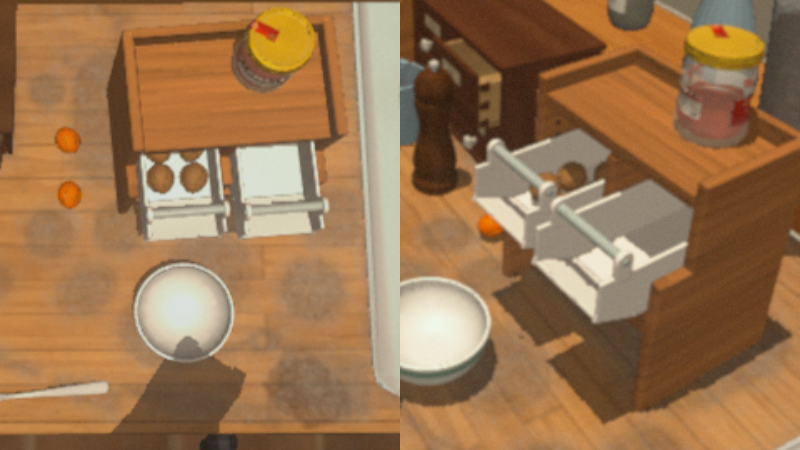

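The bowl stands upright at (.459, -.202), and the target is (.4705, -.194). I'll nudge it with shut fingers.

Emit:
{"op": "carry_out", "data": {"plan": [[0.0,2,-1.5,-3,0,0,0],[0,2,-1.5,-3,0,0,0],[0,2,-1.3,-3,0,0,0],[0,2,-1,-3,0,0,0],[0,1.5,0,-3,0,0,0]]}}

```text
time: 7.13
eef_pos: [0.3779, -0.2529, 0.0495]
tool_rot: [0.687, 0.726, 0.0, 0.001]
contact_force: [1.3, -0.5, -0.1]
grip_width: -0.002
grip_force: 0.0
```

Emit:
{"op": "carry_out", "data": {"plan": [[0,0.9,0,-2.3,0,0,0],[0,0,0,0,0,0,0],[0,0.8,0.5,0,0,0,0],[0,0.7,0.5,0,0,0,0]]}}

```text
time: 7.47
eef_pos: [0.3999, -0.2409, 0.029]
tool_rot: [0.687, 0.726, -0.0, -0.0]
contact_force: [-2.2, -1.3, 0.2]
grip_width: -0.002
grip_force: 1.1
```

Emit:
{"op": "carry_out", "data": {"plan": [[0,0.5,0.35,0,0,0,0],[0,0.5,0.35,0,0,0,0],[0,0.3,0.2,0,0,0,0],[0,0,0,0,0,0,0]]}}

```text
time: 7.8
eef_pos: [0.4139, -0.2321, 0.0301]
tool_rot: [0.687, 0.727, 0.0, 0.001]
contact_force: [0.1, -1.2, -0.8]
grip_width: 0.001
grip_force: 0.2
```

```bash
cat > bowl.py <<'E'
from h import *
im=np.ascontiguousarray(camera("top")[:,:,::-1]);hsv=cv2.cvtColor(im,cv2.COLOR_BGR2HSV);cv2.imwrite("pics/t.png",im)
m=((hsv[...,1]<60)&(hsv[...,2]>100)).astype(np.uint8);m[:276]=0;m[:,:350]=0;m[:,510:]=0
c=max(cv2.findContours(m,cv2.RETR_EXTERNAL,cv2.CHAIN_APPROX_NONE)[0],key=cv2.contourArea);c=cv2.convexHull(c);(x,y),r=cv2.minEnclosingCircle(c);print(x,y,r,onz("top",x,y,.052),get_obs()["eef_pos"])
E
python3 bowl.py
```

```text
453.9723205566406 421.47601318359375 74.78812408447266 [ 0.26450266 -0.27901776  0.052     ] [ 0.4133564  -0.23219551  0.02981571]
```

Emit:
{"op": "carry_out", "data": {"plan": [[0.2,-2,-1,2,0,0,0],[0.4,-3,0,3,0,0,0],[0.4,-2,0,3.5,0,0,0],[0.4,-2,0,3.5,0,0,0],[0.4,-2,0,3.5,0,0,0]]}}

```text
time: 8.27
eef_pos: [0.3016, -0.2418, 0.185]
tool_rot: [0.687, 0.727, 0.0, 0.0]
contact_force: [-0.2, -1.1, -0.5]
grip_width: 0.4
grip_force: 0.0
```

```bash
sed -i 's/m\[:276\]=0/m[:276]=0;m[368:]=0/' bowl.py; python3 bowl.py
```

```text
404.36346435546875 310.212890625 30.38661766052246 [ 0.47182274 -0.19158277  0.052     ] [ 0.3013661  -0.24362045  0.19140384]
```

Emit:
{"op": "carry_out", "data": {"plan": [[0.4,1.5,0.5,3,0,0,0],[0.4,3.5,1,2,0,0,0],[0.4,3.5,1,0,0,0,0],[0.4,3.5,1,0,0,0,0],[0.4,3.5,1,0,0,0,0]]}}

```text
time: 8.73
eef_pos: [0.4597, -0.1969, 0.2346]
tool_rot: [0.687, 0.726, 0.001, 0.001]
contact_force: [-0.2, -0.1, -0.3]
grip_width: 0.402
grip_force: 0.0
```

Emit:
{"op": "carry_out", "data": {"plan": [[0.4,3.5,1,0,0,0,0],[0.4,3.5,0,0,0,0,0],[0.4,2.4,0,0,0,0,0],[0.4,1,0,0,0,0,0],[0.4,0,0,0,0,0,0]]}}

```text
time: 9.15
eef_pos: [0.5641, -0.1868, 0.2325]
tool_rot: [0.687, 0.727, 0.0, -0.0]
contact_force: [-0.1, 0.2, -0.9]
grip_width: 0.401
grip_force: 0.0
```

Run:
```python
from h import *
print(get_obs()["eef_pos"])
sc=camera("scene")[:,:,::-1];w=camera("wrist")[:,:,::-1]
cv2.imwrite("pics/w1.png",np.hstack([cv2.resize(w,(440,330)),cv2.resize(sc[150:390,290:530],(330,330))]))
```

```text
[ 0.5641086  -0.18681627  0.23246212]
```

View pics/w1.png

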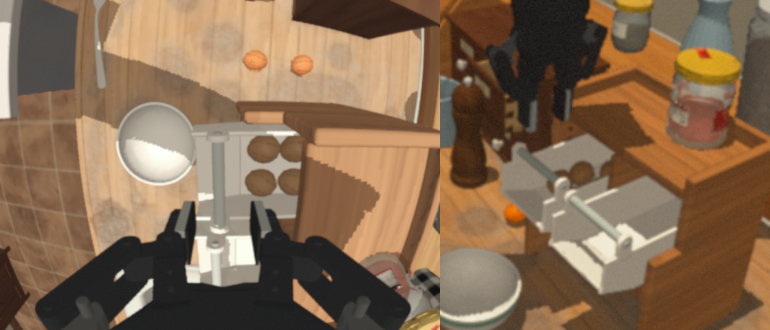

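The wrist view shows the bar (column ~217) between the fingers (columns ~190 and 257), with the walnuts behind it. I'll descend and grip.

Emit:
{"op": "carry_out", "data": {"plan": [[0.4,-0.3,-0.2,-2,0,0,0],[0.4,0,0,-2,0,0,0],[0.4,0,0,-1.5,0,0,0],[0.4,0,0,-0.9,0,0,0],[0.4,0,0,0,0,0,0]], "newtons": 20}}

```text
time: 9.67
eef_pos: [0.5566, -0.1891, 0.1676]
tool_rot: [0.687, 0.726, -0.001, -0.002]
contact_force: [-0.8, -0.9, 0.3]
grip_width: 0.402
grip_force: 0.0
```

Emit:
{"op": "carry_out", "data": {"plan": [[0.2,0,0,0,0,0,0],[0,0,0,0,0,0,0],[0,0,0,0,0,0,0],[0,0,0,0,0,0,0]]}}

```text
time: 10.0
eef_pos: [0.5595, -0.1895, 0.1709]
tool_rot: [0.687, 0.727, 0.0, 0.001]
contact_force: [-1.2, 0.7, 3.1]
grip_width: 0.105
grip_force: 20.9
```

Emit:
{"op": "carry_out", "data": {"plan": [[0,-0.8,-0.04,0,0,0,0],[0,-0.8,-0.04,0,0,0,0],[0,-0.8,-0.04,0,0,0,0],[0,-0.8,-0.04,0,0,0,0],[0,0,0,0,0,0,0]]}}

```text
time: 10.42
eef_pos: [0.5249, -0.191, 0.1698]
tool_rot: [0.687, 0.726, -0.001, -0.001]
contact_force: [-3.0, -0.3, 5.4]
grip_width: 0.106
grip_force: 20.8
```

Emit:
{"op": "carry_out", "data": {"plan": [[0,-0.4,-0.02,0,0,0,0],[0,-0.3,-0.02,0,0,0,0],[0,0,0,0,0,0,0]]}}

```text
time: 10.67
eef_pos: [0.5196, -0.1914, 0.1696]
tool_rot: [0.687, 0.727, -0.0, 0.0]
contact_force: [0.5, 0.6, 3.0]
grip_width: 0.102
grip_force: 20.6
```

Emit:
{"op": "carry_out", "data": {"plan": [[0,-0.3,-0.02,0,0,0,0],[0,0,0,0,0,0,0]]}}

```text
time: 10.83
eef_pos: [0.5169, -0.1915, 0.1694]
tool_rot: [0.687, 0.727, -0.0, -0.0]
contact_force: [1.0, -0.0, 2.6]
grip_width: 0.104
grip_force: 20.5
```

Emit:
{"op": "carry_out", "data": {"plan": [[0,-0.3,-0.02,0,0,0,0],[0,0,0,0,0,0,0]]}}

```text
time: 11.0
eef_pos: [0.5138, -0.1917, 0.1693]
tool_rot: [0.687, 0.727, -0.0, -0.0]
contact_force: [1.3, 0.2, 1.8]
grip_width: 0.105
grip_force: 20.5
```

Emit:
{"op": "carry_out", "data": {"plan": [[0,-0.2,-0.01,0,0,0,0],[0,0,0,0,0,0,0]]}}

```text
time: 11.17
eef_pos: [0.5118, -0.1918, 0.1693]
tool_rot: [0.687, 0.727, -0.0, -0.0]
contact_force: [1.3, 1.2, 2.5]
grip_width: 0.105
grip_force: 20.5
```

Emit:
{"op": "carry_out", "data": {"plan": [[0,-0.2,-0.01,0,0,0,0],[0,0,0,0,0,0,0]]}}

```text
time: 11.33
eef_pos: [0.511, -0.1921, 0.1693]
tool_rot: [0.687, 0.727, 0.001, 0.001]
contact_force: [3.8, -1.6, -1.3]
grip_width: 0.105
grip_force: 20.4
```

Emit:
{"op": "carry_out", "data": {"plan": [[0,-0.2,-0.01,0,0,0,0],[0,0,0,0,0,0,0]]}}

```text
time: 11.5
eef_pos: [0.5106, -0.1923, 0.1692]
tool_rot: [0.687, 0.727, 0.002, 0.002]
contact_force: [9.4, -0.8, -4.8]
grip_width: 0.1
grip_force: 20.3
```

Emit:
{"op": "carry_out", "data": {"plan": [[0.2,0.3,0,0,0,0,0],[0.4,0,0,0,0,0,0],[0.4,0,0,0,0,0,0],[0.4,0,0,1.5,0,0,0],[0.4,0,0,2.5,0,0,0]]}}

```text
time: 11.92
eef_pos: [0.5081, -0.1911, 0.2064]
tool_rot: [0.687, 0.727, -0.002, -0.004]
contact_force: [-0.5, -1.1, 0.6]
grip_width: 0.403
grip_force: 0.0
```

Emit:
{"op": "carry_out", "data": {"plan": [[0.2,0,0,0,0,0,0],[0,0,0,0,0,0,0],[0,0,0,0,0,0,0],[0,-0.2,0,0,0,0,0],[0,0,0,0,0,0,0]]}}

```text
time: 12.33
eef_pos: [0.5079, -0.1917, 0.2082]
tool_rot: [0.687, 0.727, -0.001, -0.001]
contact_force: [-0.5, -0.2, -0.5]
grip_width: -0.001
grip_force: 0.0
```

Emit:
{"op": "carry_out", "data": {"plan": [[0,0,0,-0.8,0,0,0],[0,0,0,-0.8,0,0,0],[0,0,0,-0.4,0,0,0],[0,0,0,0,0,0,0]]}}

```text
time: 12.67
eef_pos: [0.5079, -0.1915, 0.1872]
tool_rot: [0.687, 0.727, -0.001, -0.002]
contact_force: [0.2, -0.4, -0.2]
grip_width: -0.002
grip_force: 0.0
```

Emit:
{"op": "carry_out", "data": {"plan": [[0,0,0,-0.2,0,0,0],[0,-0.19,-0.01,-0.21,0,0,0],[0,-0.19,-0.01,-0.21,0,0,0],[0,-0.19,-0.01,-0.22,0,0,0]]}}

```text
time: 13.0
eef_pos: [0.504, -0.1924, 0.1814]
tool_rot: [0.687, 0.727, 0.001, 0.001]
contact_force: [1.0, 0.5, 0.5]
grip_width: -0.0
grip_force: 0.7
```

Emit:
{"op": "carry_out", "data": {"plan": [[0,-0.17,-0.01,-0.23,0,0,0],[0,-0.17,-0.01,-0.23,0,0,0],[0,-0.17,-0.01,-0.23,0,0,0],[0,0,0,0,0,0,0]]}}

```text
time: 13.33
eef_pos: [0.4976, -0.1927, 0.1738]
tool_rot: [0.687, 0.727, -0.0, -0.0]
contact_force: [0.3, -0.4, 2.7]
grip_width: -0.001
grip_force: 1.3
```

Emit:
{"op": "carry_out", "data": {"plan": [[0,-0.15,-0.01,-0.24,0,0,0],[0,-0.15,-0.01,-0.24,0,0,0],[0,-0.15,-0.01,-0.24,0,0,0],[0,0,0,0,0,0,0]]}}

```text
time: 13.67
eef_pos: [0.4925, -0.1929, 0.1661]
tool_rot: [0.687, 0.726, -0.001, -0.001]
contact_force: [-3.6, -1.9, 3.6]
grip_width: 0.002
grip_force: 2.2
```

Emit:
{"op": "carry_out", "data": {"plan": [[0,-0.14,-0.01,-0.25,0,0,0],[0,-0.14,-0.01,-0.25,0,0,0],[0,-0.14,-0.01,-0.25,0,0,0],[0,0,0,0,0,0,0]]}}

```text
time: 14.0
eef_pos: [0.4891, -0.1931, 0.1586]
tool_rot: [0.687, 0.727, -0.0, -0.001]
contact_force: [-2.8, -0.6, 3.4]
grip_width: -0.001
grip_force: 1.6
```

Run:
```python
from h import *
sc=camera("scene")[:,:,::-1];w=camera("wrist")[:,:,::-1]
cv2.imwrite("pics/w2.png",np.hstack([cv2.resize(w,(440,330)),cv2.resize(sc[180:400,260:480],(330,330))]))
```

```text
(no output)
```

View pics/w2.png

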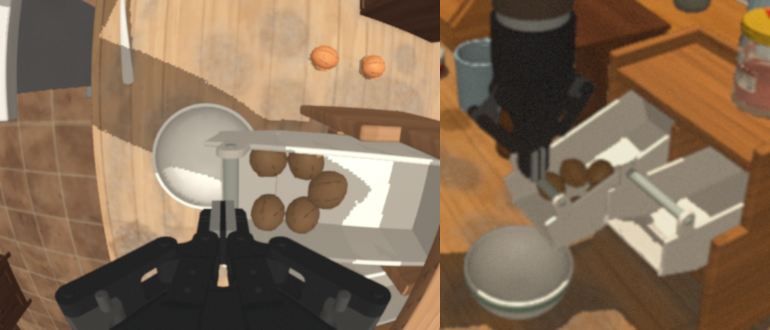

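The bin is tipped about 18° and all five walnuts have gathered at the ramp behind the bar. I'll go on slowly.

Emit:
{"op": "carry_out", "data": {"plan": [[0,-0.09,0,-0.2,0,0,0],[0,-0.09,-0.01,-0.2,0,0,0],[0,-0.09,0,-0.2,0,0,0],[0,0,0,0,0,0,0],[0,0,0,0,0,0,0]]}}

```text
time: 14.52
eef_pos: [0.4869, -0.1932, 0.1532]
tool_rot: [0.687, 0.727, 0.0, -0.0]
contact_force: [-2.1, -0.2, 2.6]
grip_width: -0.001
grip_force: 1.3
```

Emit:
{"op": "carry_out", "data": {"plan": [[0,-0.07,0,-0.2,0,0,0],[0,-0.07,-0.01,-0.2,0,0,0],[0,0,0,0,0,0,0],[0,0,0,0,0,0,0]]}}

```text
time: 14.85
eef_pos: [0.4855, -0.1933, 0.1492]
tool_rot: [0.687, 0.727, 0.0, -0.0]
contact_force: [-0.6, 0.0, 1.5]
grip_width: -0.001
grip_force: 1.0
```

Emit:
{"op": "carry_out", "data": {"plan": [[0,-0.06,0,-0.2,0,0,0],[0,-0.06,-0.01,-0.2,0,0,0],[0,0,0,0,0,0,0],[0,0,0,0,0,0,0]]}}

```text
time: 15.18
eef_pos: [0.4842, -0.1934, 0.1452]
tool_rot: [0.687, 0.727, -0.0, -0.0]
contact_force: [-2.0, -0.2, 2.4]
grip_width: -0.001
grip_force: 1.1
```

Emit:
{"op": "carry_out", "data": {"plan": [[0,-0.05,0,-0.2,0,0,0],[0,-0.05,-0.01,-0.2,0,0,0],[0,0,0,0,0,0,0],[0,0,0,0,0,0,0]]}}

```text
time: 15.52
eef_pos: [0.4832, -0.1936, 0.1415]
tool_rot: [0.687, 0.727, -0.0, 0.0]
contact_force: [-2.6, -0.2, 3.7]
grip_width: 0.001
grip_force: 1.7
```

Emit:
{"op": "carry_out", "data": {"plan": [[0,-0.04,0,-0.2,0,0,0],[0,0,0,0,0,0,0]]}}

```text
time: 15.68
eef_pos: [0.4832, -0.1937, 0.1406]
tool_rot: [0.687, 0.727, 0.0, 0.001]
contact_force: [-4.2, 0.8, 9.6]
grip_width: 0.004
grip_force: 4.8
```

Emit:
{"op": "carry_out", "data": {"plan": [[0,-0.04,0,-0.2,0,0,0],[0,0,0,0,0,0,0]]}}

```text
time: 15.85
eef_pos: [0.4832, -0.1939, 0.1401]
tool_rot: [0.687, 0.727, 0.001, 0.002]
contact_force: [-5.7, 1.5, 17.0]
grip_width: -0.0
grip_force: 8.3
```

Run:
```python
from h import *
sc=camera("scene")[:,:,::-1];w=camera("wrist")[:,:,::-1]
cv2.imwrite("pics/w3.png",np.hstack([cv2.resize(w,(440,330)),cv2.resize(sc[180:400,260:480],(330,330))]))
```

```text
(no output)
```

View pics/w3.png

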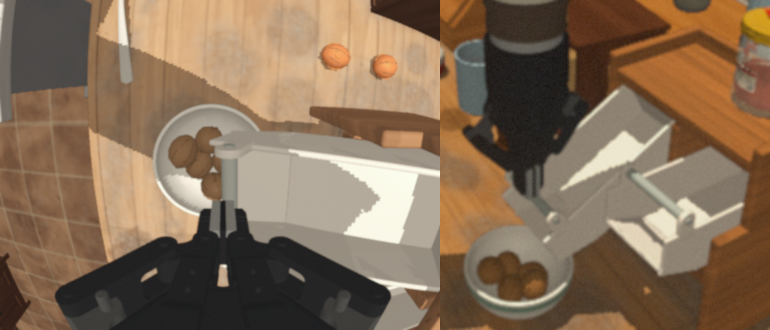

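The bin is against the board and empty, and the walnuts are in the bowl (around 497,268 in the composite). I'll let it swing back gently.

Emit:
{"op": "carry_out", "data": {"plan": [[0,0.1,0,0.4,0,0,0],[0,0.15,0.01,0.4,0,0,0],[0,0.18,0.01,0.4,0,0,0],[0,0.2,0.01,0.4,0,0,0],[0,0.22,0.01,0.4,0,0,0]]}}

```text
time: 16.37
eef_pos: [0.4909, -0.1932, 0.1575]
tool_rot: [0.687, 0.727, -0.0, -0.0]
contact_force: [-2.5, 0.5, 2.9]
grip_width: -0.002
grip_force: 1.6
```

Emit:
{"op": "carry_out", "data": {"plan": [[0,0.25,0.01,0.4,0,0,0],[0,0.28,0.01,0.4,0,0,0],[0,0.3,0.01,0.4,0,0,0],[0,0.35,0.01,0.4,0,0,0],[0,0.35,0.01,0.4,0,0,0]]}}

```text
time: 16.78
eef_pos: [0.5059, -0.1926, 0.1782]
tool_rot: [0.687, 0.727, -0.0, -0.0]
contact_force: [-5.5, 1.4, 7.9]
grip_width: 0.004
grip_force: 3.7
```

Emit:
{"op": "carry_out", "data": {"plan": [[0,0.3,0,0.4,0,0,0],[0,0.1,0,0.4,0,0,0],[0,0,0,1.5,0,0,0],[0,-2,0,1,0,0,0],[0,-1.7,0,0,0,0,0]]}}

```text
time: 17.2
eef_pos: [0.4752, -0.193, 0.2121]
tool_rot: [0.687, 0.727, 0.001, 0.002]
contact_force: [-0.2, -0.4, -0.0]
grip_width: -0.001
grip_force: 0.0
```

Emit:
{"op": "carry_out", "data": {"plan": [[0,0,0.1,-2,0,0,0],[0,0,0,-2,0,0,0],[0,0,0,0,0,0,0],[0,0.8,0.04,0,0,0,0],[0,0.8,0.04,0,0,0,0]]}}

```text
time: 17.62
eef_pos: [0.4906, -0.191, 0.1712]
tool_rot: [0.687, 0.727, 0.0, 0.001]
contact_force: [0.4, -0.5, 0.2]
grip_width: 0.001
grip_force: 0.0
```

Emit:
{"op": "carry_out", "data": {"plan": [[0,0.7,0.04,0,0,0,0],[0,0.7,0.04,0,0,0,0],[0,0.7,0.04,0,0,0,0],[0,0.7,0.04,0,0,0,0],[0,0.7,0.04,0,0,0,0]]}}

```text
time: 18.03
eef_pos: [0.5252, -0.189, 0.1713]
tool_rot: [0.687, 0.727, 0.0, 0.0]
contact_force: [-3.6, -0.6, 6.4]
grip_width: -0.0
grip_force: 2.8
```

Emit:
{"op": "carry_out", "data": {"plan": [[0,0.6,0.03,0,0,0,0],[0,0.5,0.03,0,0,0,0],[0,0,0,0,0,0,0]]}}

```text
time: 18.28
eef_pos: [0.5371, -0.1883, 0.1709]
tool_rot: [0.687, 0.727, 0.001, 0.001]
contact_force: [-0.6, 0.2, -0.2]
grip_width: -0.001
grip_force: 0.0
```

Emit:
{"op": "carry_out", "data": {"plan": [[0,0.4,0.02,0,0,0,0],[0,0.4,0.02,0,0,0,0],[0,0,0,0,0,0,0]]}}

```text
time: 18.53
eef_pos: [0.5439, -0.1878, 0.1705]
tool_rot: [0.687, 0.727, 0.0, 0.0]
contact_force: [-1.3, 0.3, 1.0]
grip_width: 0.001
grip_force: 0.7
```

Emit:
{"op": "carry_out", "data": {"plan": [[0,0.3,0.02,0,0,0,0],[0,0,0,0,0,0,0]]}}

```text
time: 18.7
eef_pos: [0.5471, -0.1876, 0.1703]
tool_rot: [0.687, 0.727, 0.0, 0.0]
contact_force: [-0.7, 0.0, 0.0]
grip_width: 0.001
grip_force: 0.4
```

Run:
```python
from h import *
sc=camera("scene")[:,:,::-1];w=camera("wrist")[:,:,::-1]
cv2.imwrite("pics/w4.png",np.hstack([cv2.resize(w,(440,330)),cv2.resize(sc[180:400,260:480],(330,330))]))
```

```text
(no output)
```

View pics/w4.png

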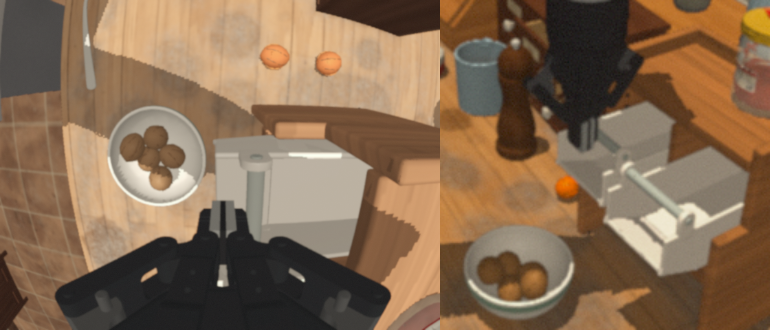

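All five walnuts are in the bowl. I'll keep pushing until the bin meets the back panel.

Emit:
{"op": "carry_out", "data": {"plan": [[0,0.3,0.02,0,0,0,0],[0,0,0,0,0,0,0]]}}

```text
time: 18.97
eef_pos: [0.5477, -0.1877, 0.1698]
tool_rot: [0.687, 0.726, -0.002, -0.001]
contact_force: [-4.4, -0.5, 2.3]
grip_width: -0.002
grip_force: 2.8
```

Emit:
{"op": "carry_out", "data": {"plan": [[0,0.2,0.01,0,0,0,0],[0,0,0,0,0,0,0]]}}

```text
time: 19.13
eef_pos: [0.5479, -0.1877, 0.1697]
tool_rot: [0.687, 0.726, -0.003, -0.003]
contact_force: [-9.7, -1.1, 4.7]
grip_width: -0.0
grip_force: 5.2
```

Emit:
{"op": "carry_out", "data": {"plan": [[0,0.2,0.01,0,0,0,0],[0,0,0,0,0,0,0]]}}

```text
time: 19.3
eef_pos: [0.5481, -0.1879, 0.1696]
tool_rot: [0.688, 0.726, -0.004, -0.004]
contact_force: [-14.3, -2.2, 6.6]
grip_width: 0.002
grip_force: 7.6
```

The force has risen to 14 N, so the bin is home. I'll retract.

Emit:
{"op": "carry_out", "data": {"plan": [[0,-1,0,0,0,0,0],[0,-2,0,1,0,0,0],[0,-3,0,3,0,0,0],[0,-4,0,0,0,0,0],[0,-4,0,0,0,0,0]]}}

```text
time: 19.72
eef_pos: [0.4145, -0.1877, 0.2111]
tool_rot: [0.687, 0.727, 0.001, 0.002]
contact_force: [0.2, -0.3, -0.7]
grip_width: -0.002
grip_force: 0.0
```

Emit:
{"op": "carry_out", "data": {"plan": [[0,-4,0,0,0,0,0],[0,-4,0,0,0,0,0],[0,-3,0,0,0,0,0],[0,-1,0,0,0,0,0],[0,0,0,0,0,0,0]]}}

```text
time: 20.13
eef_pos: [0.2921, -0.1871, 0.2101]
tool_rot: [0.688, 0.726, 0.0, 0.0]
contact_force: [0.2, -0.5, -0.6]
grip_width: -0.004
grip_force: 0.0
```

Run:
```python
from h import *
print(get_obs()["eef_pos"])
im=camera("top")[:,:,::-1];sc=camera("scene")[:,:,::-1]
cv2.imwrite("pics/end.png",np.hstack([cv2.resize(im[130:400,300:540],(400,450)),cv2.resize(sc[170:440,270:510],(400,450))]))
```

```text
[ 0.29214493 -0.18707481  0.21012256]
```

View pics/end.png

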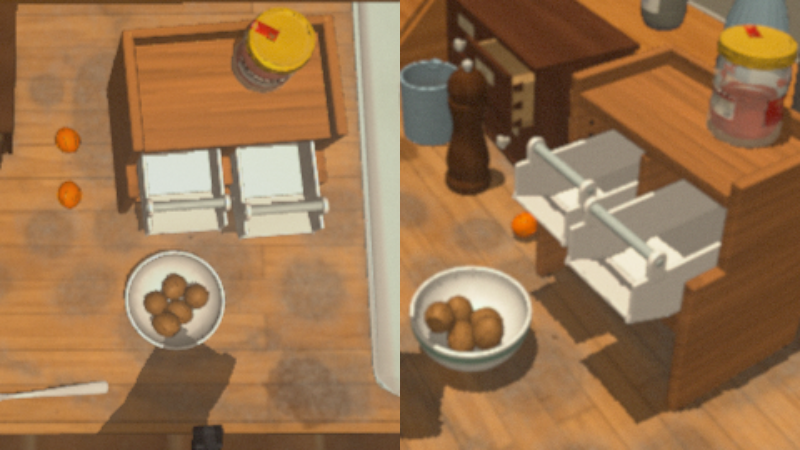

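All five walnuts are in the upright bowl, the bin is home and the bystanders look unmoved.

```bash
python3 -c "
from workcell import ctrl
print(ctrl.close_job())"
```

```text
the job is handed in; nothing more can be done
None
```

I handed the job in with all five walnuts in the upright bowl and the walnut bin pushed fully home; the last pictures show the spare bin, jar, mill and mug looking unmoved, but the judge's verdict was not shown.

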